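# Clamp a bowl blank in a cam-operated holding board

## Task

Slide the half-hollowed eight-sided bowl blank along the holding board, without lifting it off the board, until it is fully home in the corner: flat against both the long fence and the end stop. Then swing the cam lever round until the high point of the cam bears squarely on the sprung jaw, with the lever pointing straight back from the jaw and the blank clamped tight, and let go. Leave the other tools and pieces where they lie.

Things in the scene. Friction and masses are not known exactly. Their poses are not given: they have to be found in the camera images.
- fixture: The holding board, fixed: plywood 330 (x) x 340 (y) x 18 mm. Origin: centre of its underside, at bench height; z up; top at z = 18. Its -x end is open and looks roughly to the robot. In its frame a dark wooden fence 40 mm high above the board runs along x (-135 to 155), 30 thick, working face at y = +75 (looks to -y); an end stop as high spans y -40 to 75, working face at x = +125 (looks to -x).
- seat (a point): Point on the board's top where the centre of the blank's underside lies when the blank is home in the corner of fence and end stop: x = 70, y = 20, z = 18 mm in the board's frame. Axes parallel to the board's.
- blank: Reddish-brown wooden bowl blank, loose on the board: eight upright outer faces, 110 mm across flats, 119 across corners, 55 high, about 0.26 kg. Round cavity open at the top, 80 mm across to 20 mm below the rim and 72 at half height; its floor is 14 mm above the underside. Origin: centre of underside. Any face may end against the fence. 1 to 3 N slides it, pushed outside or from within the cavity.
- cam (a joint): Turn of cam and lever, rad, anticlockwise from above positive. 0: lever parallel to the fence, pointing to the board's -x end (open). 1.571: lever points straight away from the jaw (board -y), high point on the jaw. Range -0.12 to 2.3, starts -0.08 to 0.35. Jaw moves from about 0.4, the pad grips from 0.9; up to 6 N at the knob. No stop at the high point; near it friction holds the cam.
- cam_axis (a point): The cam's upright pivot, at the top of its bolt head, 69 mm above the bench; x = 70, y = -117 mm in the board's frame. The cam is an egg-shaped bare aluminium disc 26 mm thick under the lever, radius 20 mm round most of its edge.
- cam_nose (a point): The cam's high point: the tip of its nose, 36 mm from the pivot on the side opposite to the lever, at the cam's upper face, 47 mm above the bench.
- lever_knob (a point): Top centre of the upright turned wooden knob on the lever's end, 115 mm from the pivot and 108 mm above the bench. The knob is 25 mm thick and rises 47 mm above the lever bar (20 mm wide, 14 thick, its top 61 mm above the bench). It can be pushed sideways from any side.
- pad: The sprung jaw's rubber-faced pad, 74 mm wide, opposite the fence (board x 33 to 107). Origin: bottom middle of its back, at bench height; face 14 mm from it toward the fence. Cam open: face at board y = -45, 120 mm from the fence. The high point drives the jaw out 16 mm: 10 to meet the blank, 6 of spring (8 N to start, 2.6 N per mm).
- gouge: Bystander: a carving gouge, 220 mm long with a 26 mm thick turned handle, lying on the holding board behind the long fence. Origin on its underside where handle meets blade.
- offcut: Bystander: a loose wooden wedge 60 x 36 mm, 24 mm high at its thick end, lying on the holding board near its open front corner. Origin: centre of its underside.
- mallet: Bystander: a carver's round wooden mallet lying on the bench, head 82 mm across and 125 mm long, 275 mm overall. Origin: underside, where handle meets head.
- adze: Bystander: a short hand adze lying on the bench, bound wooden handle about 300 mm long with a steel blade at one end. Origin: underside, at mid-handle.
- bowl: Bystander: a small finished round bowl, 124 mm across and 55 mm high, standing on the bench. Origin: centre of its underside.
- oil_bottle: Bystander: a closed amber oil bottle, 64 mm across and 150 mm high, standing on the bench. Origin: centre of its underside.
- sanding_block: Bystander: a cork sanding block 112 x 67 x 31 mm. Origin: centre of its underside.
Mind the look-alikes: they are no part of the job. What is shaped like the blank but purple is not meant.

How it is judged:
On the way, in this order (a step that is already met when the one before it is completed fails the run):
1. the blank is home in the corner, within 4 mm of the fence and of the end stop, while the cam is still open (x of blank in the frame of seat between -0.004 and 0.004 m and y of blank in the frame of seat between -0.004 and 0.004 m and angle between blank's own z axis and vertical below 0.05 rad and value of joint cam below 0.7 rad), for 0.2 s.
2. the cam's high point is on the jaw and the sprung pad presses the blank (value of joint cam between 1.371 and 1.771 rad and contact force between pad and blank above 10 N), for 0.2 s.
At the end, for the whole second after the job is handed in: The blank stands level and at rest within 3 mm of home in the corner, along and across the fence; the cam is within 0.2 rad of its high point on the jaw, the lever pointing straight back; the pad presses the blank with more than 10 N. The robot has let go (all of step 2 and x of blank in the frame of seat between -0.003 and 0.003 m and y of blank in the frame of seat between -0.003 and 0.003 m and angle between blank's own z axis and vertical below 0.05 rad and linear speed of blank below 0.01 m/s); the robot touches nothing.
It fails at once if the blank is lifted or tipped more than about 15 mm off the board (z of blank in the frame of fixture above 0.033 m).
It fails at once if one of the other tools and pieces is shifted by more than 30 mm (distance of any of gouge, offcut, mallet, adze, bowl, oil_bottle, sanding_block from where it was at the start of the episode above 0.03 m).
It also fails if it takes over 64 s, if anything falls off the work surface, if the arm or the gripper's body presses on something with over 40 N, if the wrist force passes 120 N, or if a joint passes its speed limit or range.

## Robot

A 6-joint arm with a two-finger parallel gripper is mounted at the origin on the work surface. World frame = base frame: x ahead of the robot, y to its left, z up, the work surface at z = 0. Lengths are in m, angles in rad, forces in N, time in s.
With the tool pointing down it reaches from about 0.35 to 0.975 m from the base axis. Payload 4.9 kg.
Tool frame: the origin (TCP) lies between the finger pads; the fingertips stand 11 mm ahead of it and the grasp point (between the pads) lies 8 mm behind it; z points along the fingers, y is the direction in which the jaws open and shut (so a half turn about z gives the same grasp; the last joint's range is limited). The gripper opens to 85 mm and grips with 20 to 120 N. Pads are 22 mm wide; open, the fingers measure 114 mm over their backs; the gripper's body (76 mm by 85 mm) begins 54 mm behind the grasp point. The pads swing forward as they close: fully open they stand 13 mm farther back than shut.
Start: joints at [-1.372, 0.053, 1.613, -0, 1.476, -0.119], TCP at [0.195, -0.594, 0.242] pointing down, gripper open.
Joint ranges: [-3.01, 3.01], [-1.01, 2.22], [0.06, 2.58], [-1.02, 4.17], [0.09, 2.62], [-3.14, 3.14]. Speed limits (rad/s): [2.57, 2.57, 3.14, 3.14, 3.14, 3.14].

## Interface

Orientations are given as a unit quaternion [x, y, z, w].
In Python, from cell import sense, camera, sign_off, recognise, trace, mark_of gives the robot as it stands.
- The arm moves only by the shell command python3 -m crank 'ROWS'. ROWS is JSON, a list of rows, each a list of 7 numbers: the shift along the tool's x, y, z in m, then the turn, a rotation vector about the tool's x, y, z in rad, then the opening in per cent of the stroke, from 0 (shut) to 100 (fully open). A call has 1 to 10 rows; each row is the pose to reach, as a shift and turn from the pose commanded when the call began, along the tool's axes at that moment; what a row does not reach only later rows make up. A row lasts 1/10 s, in which the tool goes at most 50 mm and 8.59 degrees, less where a joint would pass 70% of its speed; a pose out of reach is approached as far as the arm can. A call with a gripper value outside its range is refused whole. The fingers move at their own pace and stop on an object; the grip force is fixed at half the most. Time passes only in rows, so rows that repeat a pose let the fingers close. It gives the time, the measured TCP pose, the force and the opening at its end, in the units of the state.
- sense(): the state, without advancing time (a new reading comes with each control period).
- camera(name): name is "scene" or "top" or "wrist"; returns a dict with "frame" (480x640x3 uint8, red, green, blue), "vfov" (degrees; the focal length in pixels is half the picture's height over the tangent of half this angle, whatever the lens; pixels are square), "cx", "cy" (the principal point, pixels), "distortion" ([k1, k2, p1, p2, k3] as OpenCV has them; the pictures are not rectified), "extrinsics" (4x4, takes a point from world to camera coordinates); the wrist camera has in their place "T_tool_cam" (4x4, takes a point from camera to tool coordinates, whose origin is the TCP and whose axes are the flange's). Camera axes: x right, y down, z forward; pixel columns grow to the right and rows downward; lengths in m; the calibration is good to about 2 mm. A picture is of the moment at which its call begins: read the wrist's pose just before it. There is no depth.
- sign_off(): hands the job in, once; it reports no verdict.
Trained networks look in a picture, given as the dict that the camera call returned (one of the last four; its "shot" number tells which), for a name from the list of things; names that differ only in an ending like _2 or _b are one class to them, and where a whole thing is asked for, a point or a joint stands for the part that bears it (a point fixed in the world has none). Each returns a list of dicts, best first, with "score" (0 to 1); they miss things now and then, are a little off and sometimes report something else, mostly with a low value. They report only what shows in the picture. A call takes as long as a camera call. They do not tell look-alikes from the thing itself.
- recognise(picture, label): "at" ([x, y, z] in m, in the coordinates of the camera as it stood for that picture, good to about 4 mm: the middle of the surface that is visible of it).
- trace(picture, label): "region" (480x640 bool, what is visible of it).
- mark_of(picture, label): "at" ([x, y, z] in m, in the coordinates of the camera as it stood for that picture, good to about 4 mm: a listed point, or the origin of a listed thing).
The state is a dict: "clock": time; "joint_positions": joint angles; "joint_vel": joint speeds; "effort": joint torques, N m; "tcp_pos": TCP position; "eef_rot": TCP orientation; "wrist_force": force on the tool from outside, world axes, zero at the start; "ft_torque": the same for the moment, N m; "finger_gap": finger opening in m.
Only numpy, scipy, OpenCV 4.12 (cv2) and the standard library are available. Lean on these libraries where they do the work, as an engineer would, in place of code of your own. Each camera call takes 0.05 s, during which the arm holds its last target.

## Working session

There is one attempt and no reset: what is moved stays moved. The work goes in short steps, Python scripts to look and compute and a shell command to move; the robot and the scene stay as the last step left them, time stands still between calls to the robot, and variables do not carry over. Pictures are saved under pics/ and viewed, and the job is handed in when it is done.

```bash
mkdir -p pics; ls
cat > h.py <<'E'
import numpy as np, cv2
from cell import sense, camera, sign_off, recognise, trace, mark_of
from scipy.spatial.transform import Rotation as R
def save(p,n): cv2.imwrite('pics/'+n+'.png',cv2.cvtColor(p['frame'],cv2.COLOR_RGB2BGR))
def T_wc(p,s=None):
    if 'extrinsics' in p: return np.linalg.inv(np.array(p['extrinsics']))
    T=np.eye(4);T[:3,:3]=R.from_quat(s['eef_rot']).as_matrix();T[:3,3]=s['tcp_pos']
    return T@np.array(p['T_tool_cam'])
def w(p,at,s=None): return (T_wc(p,s)@np.r_[at,1])[:3]
def K(p):
    f=240/np.tan(np.radians(p['vfov'])/2);return np.array([[f,0,p['cx']],[0,f,p['cy']],[0,0,1.]])
def ray(p,uv,z,s=None):
    q=cv2.undistortPoints(np.array([[uv]],float),K(p),np.array(p['distortion'],float))[0,0]
    T=T_wc(p,s);d=T[:3,:3]@np.r_[q,1];return T[:3,3]+d*(z-T[2,3])/d[2]
def proj(p,P,s=None):
    T=np.linalg.inv(T_wc(p,s));r=cv2.projectPoints(np.array(P,float).reshape(-1,3),cv2.Rodrigues(T[:3,:3])[0],T[:3,3],K(p),np.array(p['distortion'],float))[0]
    return r[:,0]
E
python3 - <<'E'
from h import *
s=sense();print(s)
for n in ['top','scene','wrist']:
    p=camera(n);save(p,n+'0')
    for l in ['fixture','seat','blank','cam_axis','cam_nose','lever_knob','pad','gouge','offcut']:
        for r in mark_of(p,l)[:3]: print(n,l,w(p,r['at'],s).round(4),round(r['score'],2))
E
```

```text
pics
{'clock': 0.0, 'joint_positions': array([-1.37201522e+00,  5.33535340e-02,  1.61431924e+00, -3.13840462e-07,
        1.47595354e+00, -1.18992763e-01]), 'joint_vel': array([ 0.00049294, -0.00046607, -0.00157959, -0.00038132,  0.00161797,
        0.00142309]), 'effort': array([-1.83135242e-03, -3.93679225e+01, -3.70180392e+01, -1.84492360e-04,
        7.08583262e-03,  6.77782950e-06]), 'tcp_pos': array([ 0.19516843, -0.59311563,  0.24104996]), 'eef_rot': array([ 9.87403491e-01,  1.58219192e-01, -4.07108885e-05, -1.01601426e-03]), 'wrist_force': array([-0.70350791,  0.27555643, -0.25036764]), 'ft_torque': array([ 0.03081234, -0.0062971 ,  0.03765802]), 'finger_gap': 0.08570077985762917}
top fixture [0.5423 0.0835 0.0029] 0.95
top fixture [ 0.488  -0.0474  0.1069] 0.49
top seat [0.6076 0.1032 0.0187] 0.81
top blank [ 0.8188 -0.2575  0.0027] 0.57
top blank [0.4521 0.0983 0.02  ] 0.56
top cam_axis [ 0.5994 -0.0398  0.0693] 0.56
top cam_nose [ 0.6323 -0.0284  0.0421] 0.63
top lever_knob [ 0.4882 -0.0496  0.1053] 0.59
top pad [ 0.6053  0.0236 -0.001 ] 0.71
top pad [ 0.4859 -0.0485  0.1062] 0.64
top gouge [0.5478 0.2327 0.0175] 0.93
top offcut [ 0.4138 -0.0297  0.0174] 0.71
scene fixture [0.5363 0.0875 0.0056] 0.62
scene fixture [ 0.6008 -0.0368  0.069 ] 0.36
scene fixture [ 0.6519 -0.4541  0.0017] 0.18
scene seat [0.6098 0.1023 0.0229] 0.76
scene blank [ 8.132e-01 -2.588e-01  5.000e-04] 0.71
scene blank [0.4472 0.0982 0.0184] 0.7
scene cam_axis [ 0.6009 -0.0342  0.0707] 0.72
scene cam_nose [ 0.6342 -0.0282  0.0487] 0.68
scene lever_knob [ 0.4849 -0.0491  0.1087] 0.55
scene pad [0.6019 0.0228 0.0012] 0.48
scene gouge [0.5516 0.2273 0.0205] 0.51
scene offcut [ 0.4124 -0.0319  0.0184] 0.47
```

View pics/top0.png

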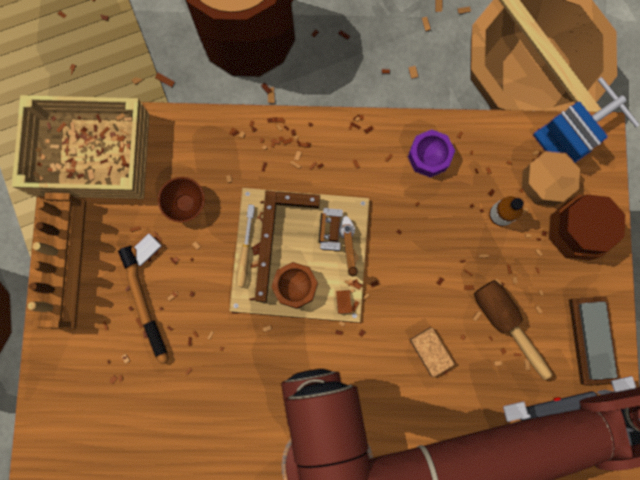

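View pics/scene0.png

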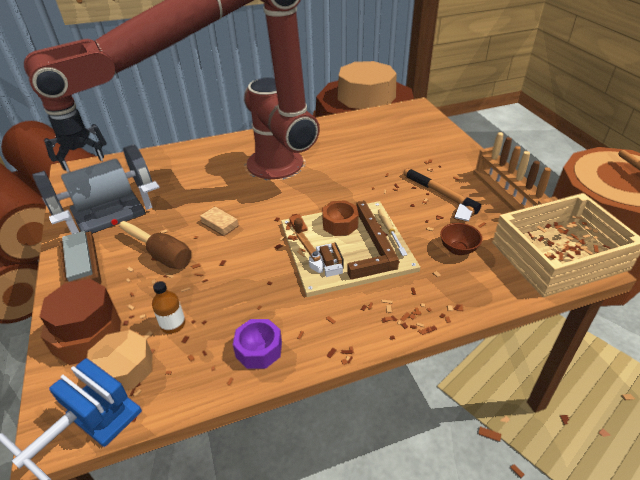

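The board lies near (0.54, 0.085) with a yaw of about -0.06. The blank is at (0.45, 0.098), reddish, at top pixel (295, 285), and the purple look-alike is at (432, 152). I'll move above the board for a wrist view.

```bash
python3 -m crank '[[0.25,-0.25,-0.1,0,0,0.18,0],[0.25,-0.25,-0.1,0,0,0.18,0],[0.25,-0.25,-0.1,0,0,0.18,0],[0.25,-0.25,-0.1,0,0,0.18,0],[0.25,-0.25,-0.1,0,0,0.18,0],[0.25,-0.25,-0.1,0,0,0.18,0],[0.485,-0.496,-0.1,0,0,0.373,0],[0.485,-0.496,-0.1,0,0,0.373,0],[0.485,-0.496,-0.1,0,0,0.373,0],[0.485,-0.496,-0.1,0,0,0.373,0]]'
python3 -c "
from h import *;s=sense();print(s['tcp_pos'],s['eef_rot'],s['finger_gap'],s['joint_positions'])"
```

```text
clock: 2.5
tcp_pos: [0.4101, -0.1593, 0.3333]
eef_rot: [1.0, -0.028, 0.001, 0.0]
wrist_force: [0.6, -1.2, -0.0]
finger_gap: 0.0002
[ 0.41011983 -0.15926165  0.33326785] [ 9.99611304e-01 -2.78695046e-02  6.44645964e-04  3.40098949e-04] 0.0001946257449051523 [-5.39891920e-01 -4.45507648e-01  1.89470440e+00  3.89869069e-05
  1.69093870e+00  1.08665535e+00]
```

```bash
python3 -m crank '[[0.04,-0.2,-0.01,0,0,0,0],[0.04,-0.2,-0.01,0,0,0,0],[0.04,-0.2,-0.01,0,0,0,0],[0.04,-0.2,-0.01,0,0,0,0],[0.04,-0.2,-0.01,0,0,0,0],[0.04,-0.2,-0.01,0,0,0,0],[0.04,-0.2,-0.01,0,0,0,0]]'
python3 - <<'E'
from h import *
s=sense();p=camera('wrist');save(p,'wrist1');print(np.array(p['T_tool_cam']).round(3))
for l in ['fixture','seat','blank','cam_axis','cam_nose','lever_knob','pad','gouge','offcut']:
    for r in mark_of(p,l)[:2]: print(l,w(p,r['at'],s).round(4),round(r['score'],2))
import json;json.dump({k:(np.array(v).tolist()) for k,v in p.items() if k not in('frame',)},open('w1.json','w'));json.dump({k:np.array(v).tolist() for k,v in s.items()},open('s1.json','w'))
E
```

```text
clock: 3.2
tcp_pos: [0.4606, 0.0357, 0.3427]
eef_rot: [1.0, -0.028, -0.0, 0.0]
wrist_force: [0.7, 0.4, -0.3]
finger_gap: 0.0001
[[ 0.001 -0.966 -0.259  0.065]
 [ 1.     0.001 -0.001 -0.001]
 [ 0.002 -0.259  0.966 -0.131]
 [ 0.     0.     0.     1.   ]]
fixture [ 0.5379  0.0872 -0.0018] 0.69
fixture [ 0.6361 -0.0303  0.0446] 0.47
seat [0.6119 0.1018 0.0204] 0.63
seat [ 0.6026  0.0193 -0.0019] 0.61
cam_axis [ 0.5983 -0.0366  0.0654] 0.73
cam_nose [ 0.6319 -0.0311  0.0462] 0.89
lever_knob [ 0.4825 -0.0507  0.1092] 0.97
lever_knob [ 0.2874 -0.262   0.0027] 0.57
pad [ 0.6027  0.0186 -0.0019] 0.97
gouge [0.5462 0.2247 0.0179] 0.82
offcut [ 0.4151 -0.0305  0.0229] 0.65
```

View pics/wrist1.png

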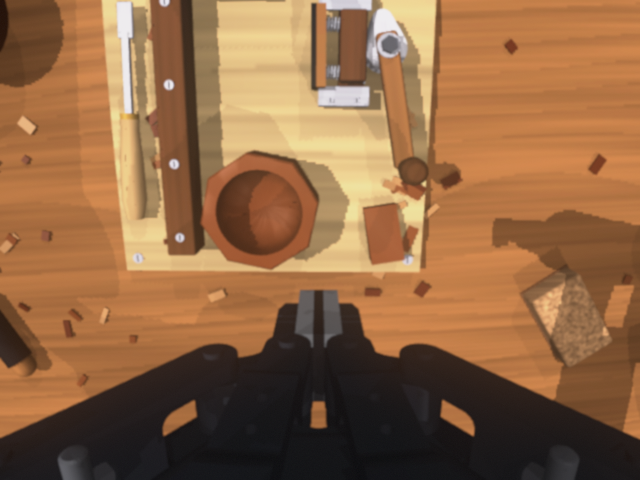

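Run:
```python
from h import *
import json
p=json.load(open('w1.json'));s=json.load(open('s1.json'))
im=cv2.imread('pics/wrist1.png')
c=im[130:290,180:440];cv2.imwrite('pics/c1.png',cv2.resize(c,None,fx=3,fy=3,interpolation=cv2.INTER_CUBIC))
for n,uv,z in [('cav',(259,212),.073),('boardTL',(128,270),.018),('boardR',(424,270),.018),('boardRtop',(437,0),.018),('Ltop',(104,0),.018),('fence1',(198,250),.058),('fence0',(185,0),.058),('bolt',(390,43),.069),('knob',(413,171),.108)]: print(n,ray(p,uv,z,s).round(4))
for yaw in(-.05,-.06,-.07):
    r=R.from_euler('z',yaw).as_matrix()
    print(yaw,[(np.array([.61,.1018,.018])+r@(np.array(q)-[.07,.02,0])).round(3) for q in([0,0,0],[.07,-.117,0],[-.165,.17,0])])
```

```text
cav [0.4518 0.095  0.073 ]
boardTL [0.3821 0.2637 0.018 ]
boardR [ 0.3636 -0.0801  0.018 ]
boardRtop [ 0.6489 -0.0933  0.018 ]
Ltop [0.6717 0.2446 0.018 ]
fence1 [0.4127 0.1647 0.058 ]
fence0 [0.6513 0.1489 0.058 ]
bolt [ 0.5999 -0.036   0.069 ]
knob [ 0.4872 -0.0474  0.108 ]
-0.05 [array([0.539, 0.085, 0.018]), array([ 0.603, -0.035,  0.018]), array([0.383, 0.263, 0.018])]
-0.06 [array([0.539, 0.086, 0.018]), array([ 0.602, -0.035,  0.018]), array([0.384, 0.266, 0.018])]
-0.07 [array([0.539, 0.087, 0.018]), array([ 0.6  , -0.035,  0.018]), array([0.386, 0.268, 0.018])]
```

View pics/c1.png

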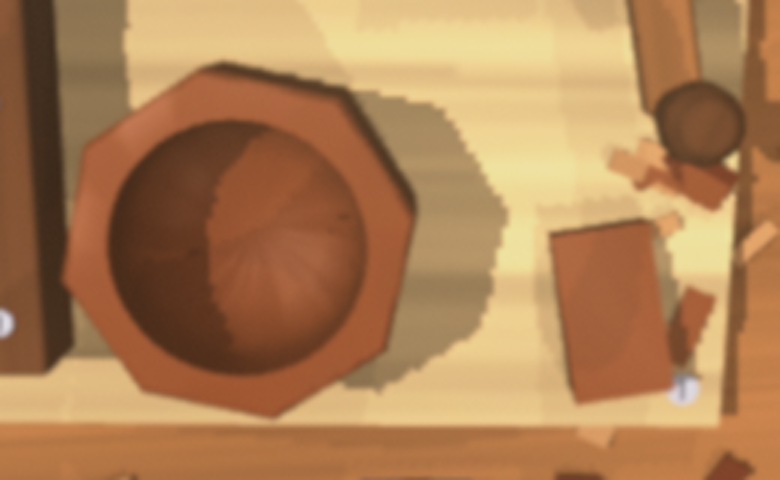

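Board yaw is about -0.057, the same as the tool's. The blank's cavity (crop centre near wrist pixel 259, 212) is at (0.452, 0.0955), so it needs about +158 mm along the fence and +15 mm across. I'll go down into the cavity.

```bash
python3 -m crank '[[-0.012,-0.059,0.05,0,0,0,0],[-0.012,-0.059,0.1,0,0,0,0],[-0.012,-0.059,0.15,0,0,0,0],[-0.012,-0.059,0.2,0,0,0,0],[-0.012,-0.059,0.24,0,0,0,0],[-0.012,-0.059,0.27,0,0,0,0],[-0.012,-0.059,0.29,0,0,0,0],[-0.012,-0.059,0.29,0,0,0,0],[-0.012,-0.059,0.29,0,0,0,0]]'
```

```text
clock: 4.6
tcp_pos: [0.4524, 0.0959, 0.0533]
eef_rot: [1.0, -0.028, 0.0, -0.0]
wrist_force: [1.1, 0.6, 0.0]
finger_gap: 0.0
```

```bash
python3 -m crank '[[0,-0.005,0,0,0,0,0],[0,-0.010,0,0,0,0,0],[0,-0.015,0,0,0,0,0],[0,-0.018,0,0,0,0,0],[0,-0.021,0,0,0,0,0],[0,-0.024,0,0,0,0,0],[0,-0.027,0,0,0,0,0],[0,-0.03,0,0,0,0,0]]'
```

```text
clock: 5.4
tcp_pos: [0.4537, 0.1258, 0.0528]
eef_rot: [1.0, -0.028, -0.0, 0.0]
wrist_force: [-0.5, -2.2, 0.9]
finger_gap: 0.0
```

```bash
python3 -m crank '[[0,-0.001,0,0,0,0,0],[0,-0.002,0,0,0,0,0],[0,-0.003,0,0,0,0,0],[0,-0.004,0,0,0,0,0]]'
```

```text
clock: 5.8
tcp_pos: [0.4539, 0.1298, 0.0528]
eef_rot: [1.0, -0.028, 0.0, 0.0]
wrist_force: [-0.0, -1.7, 0.5]
finger_gap: -0.0003
```

```bash
python3 -m crank '[[0,-0.001,0,0,0,0,0],[0,-0.002,0,0,0,0,0],[0,-0.003,0,0,0,0,0],[0,-0.004,0,0,0,0,0],[0,-0.004,0,0,0,0,0]]'
```

```text
clock: 6.3
tcp_pos: [0.4544, 0.1338, 0.0528]
eef_rot: [1.0, -0.028, 0.0, 0.0]
wrist_force: [0.6, -3.6, 0.4]
finger_gap: 0.0
```

Run:
```python
from h import *
s=sense();p=camera('top');save(p,'top2')
im=cv2.imread('pics/top2.png')[180:330,220:380];cv2.imwrite('pics/c2.png',cv2.resize(im,None,fx=4,fy=4,interpolation=cv2.INTER_CUBIC))
for r in mark_of(p,'blank')[:3]: print(w(p,r['at']).round(4),r['score'])
```

```text
[0.4565 0.1101 0.0186] 0.7
[ 0.8155 -0.2562  0.0031] 0.67
```

View pics/c2.png

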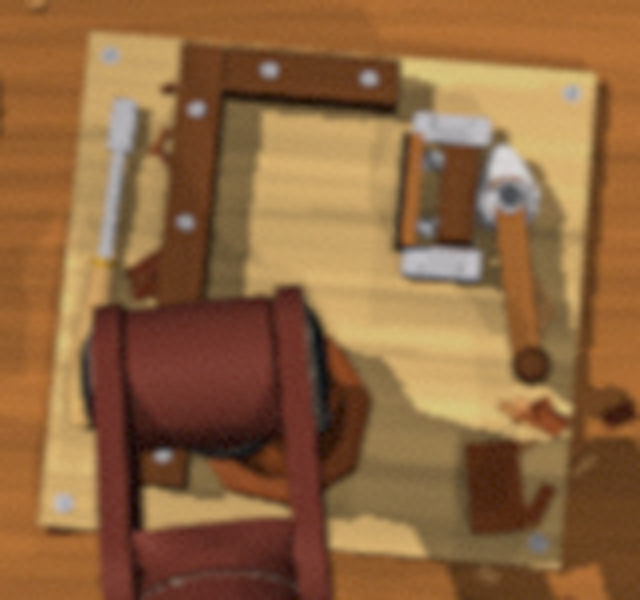

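```bash
python3 -m crank '[[0.005,0.006,0,0,0,0,0],[0.012,0.013,0,0,0,0,0],[0.018,0.016,0,0,0,0,0],[0.024,0.016,0,0,0,0,0],[0.030,0.016,0,0,0,0,0],[0.036,0.016,0,0,0,0,0],[0.042,0.016,0,0,0,0,0],[0.048,0.016,0,0,0,0,0],[0.054,0.016,0,0,0,0,0],[0.06,0.016,0,0,0,0,0]]'
python3 -m crank '[[0.006,0,0,0,0,0,0],[0.012,0,0,0,0,0,0],[0.018,0,0,0,0,0,0],[0.024,0,0,0,0,0,0],[0.030,0,0,0,0,0,0],[0.036,0,0,0,0,0,0],[0.042,0,0,0,0,0,0],[0.048,0,0,0,0,0,0],[0.054,0,0,0,0,0,0],[0.06,0,0,0,0,0,0]]'
python3 - <<'E'
from h import *
p=camera('top');save(p,'top3')
im=cv2.imread('pics/top3.png')[180:330,220:380];cv2.imwrite('pics/c3.png',cv2.resize(im,None,fx=4,fy=4,interpolation=cv2.INTER_CUBIC))
for n in('top','scene'):
  p=camera(n);save(p,n+'3')
  for r in mark_of(p,'blank')[:3]: print(w(p,r['at']).round(4),r['score'])
E
```

```text
clock: 7.4
tcp_pos: [0.5134, 0.1146, 0.0526]
eef_rot: [1.0, -0.028, -0.0, 0.0]
wrist_force: [-1.8, 0.1, 0.7]
finger_gap: -0.0001
clock: 8.4
tcp_pos: [0.5735, 0.1113, 0.0527]
eef_rot: [1.0, -0.028, -0.0, -0.0]
wrist_force: [-2.0, -0.6, -0.3]
finger_gap: 0.0002
[ 0.8172 -0.256   0.0039] 0.75
[0.5522 0.2332 0.019 ] 0.73
[0.5489 0.1065 0.0199] 0.64
[0.5443 0.104  0.0198] 0.85
[ 8.123e-01 -2.598e-01 -3.000e-04] 0.8
[ 0.4788 -0.0503  0.1074] 0.56
```

View pics/c3.png

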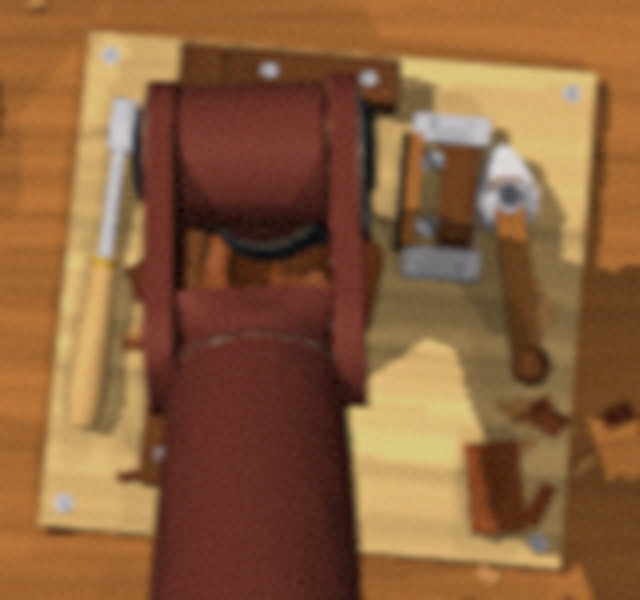

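View pics/scene3.png

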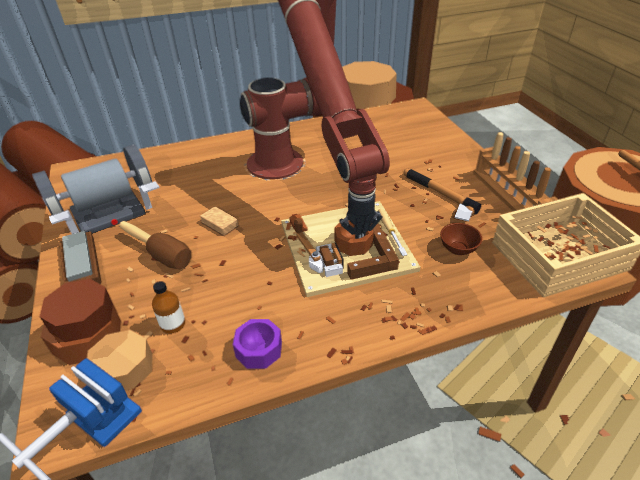

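The blank follows the fingers (scene 353, 235) and slides along the fence at about 2 N. Blank x is about 0.547, so 63 mm to go.

```bash
python3 -m crank '[[0.006,0,0,0,0,0,0],[0.012,0,0,0,0,0,0],[0.018,0,0,0,0,0,0],[0.024,0,0,0,0,0,0],[0.030,0,0,0,0,0,0],[0.036,0,0,0,0,0,0],[0.042,0,0,0,0,0,0],[0.048,0,0,0,0,0,0],[0.052,0,0,0,0,0,0],[0.054,0,0,0,0,0,0]]'
python3 -m crank '[[0.002,0,0,0,0,0,0],[0.004,0,0,0,0,0,0],[0.005,0,0,0,0,0,0],[0.006,0,0,0,0,0,0]]'
```

```text
clock: 9.65
tcp_pos: [0.6274, 0.1083, 0.0528]
eef_rot: [1.0, -0.028, 0.0, -0.0]
wrist_force: [-3.1, -0.6, 0.3]
finger_gap: -0.0004
clock: 10.05
tcp_pos: [0.6324, 0.1079, 0.0526]
eef_rot: [1.0, -0.028, -0.001, 0.0]
wrist_force: [-5.2, -1.0, 2.1]
finger_gap: 0.0006
```

```bash
python3 -m crank '[[0.001,0,0,0,0,0,0],[0.002,0,0,0,0,0,0],[0.003,0,0,0,0,0,0],[0.003,0,0,0,0,0,0]]'
```

```text
clock: 10.45
tcp_pos: [0.6331, 0.1075, 0.052]
eef_rot: [1.0, -0.027, -0.004, 0.001]
wrist_force: [-11.9, -2.9, 5.6]
finger_gap: 0.0001
```

```bash
python3 -m crank '[[-0.01,0,0,0,0,0,0],[-0.024,0,0,0,0,0,0],[-0.024,-0.008,0,0,0,0,0],[-0.024,-0.013,0,0,0,0,0],[-0.024,-0.015,0,0,0,0,0],[-0.024,-0.017,0,0,0,0,0],[-0.024,-0.018,0,0,0,0,0],[-0.024,-0.018,0,0,0,0,0]]'
```

```text
clock: 11.25
tcp_pos: [0.6134, 0.1241, 0.0532]
eef_rot: [1.0, -0.027, -0.0, 0.003]
wrist_force: [-3.0, -11.2, 4.4]
finger_gap: 0.0001
```

```bash
python3 -m crank '[[0,0.008,0,0,0,0,0],[0.009,0.009,0,0,0,0,0],[0.011,0.008,0,0,0,0,0],[0.012,0.007,0,0,0,0,0],[0.013,0.006,0,0,0,0,0]]'
```

```text
clock: 11.75
tcp_pos: [0.625, 0.119, 0.0528]
eef_rot: [1.0, -0.027, -0.001, 0.002]
wrist_force: [-8.2, -10.3, 6.4]
finger_gap: 0.0001
```

Both walls are loaded diagonally. I'll back off to the cavity centre, rise, and look.

```bash
python3 -m crank '[[-0.008,0.008,0,0,0,0,0],[-0.014,0.014,0,0,0,0,0],[-0.014,0.014,-0.03,0,0,0,0],[-0.02,0.014,-0.08,0,0,0,0],[-0.05,0.014,-0.13,0,0,0,0],[-0.08,0.04,-0.18,0,0,0,0],[-0.11,0.05,-0.22,0,0,0,0],[-0.11,0.05,-0.22,0,0,0,0],[-0.11,0.05,-0.22,0,0,0,0]]'
python3 - <<'E'
from h import *
s=sense();p=camera('wrist');save(p,'wrist4')
for l in ['seat','blank','cam_axis','lever_knob','pad']:
    for r in mark_of(p,l)[:2]: print(l,w(p,r['at'],s).round(4),round(r['score'],2))
import json;json.dump({k:(np.array(v).tolist()) for k,v in p.items() if k not in('frame',)},open('w4.json','w'));json.dump({k:np.array(v).tolist() for k,v in s.items()},open('s4.json','w'))
E
```

```text
clock: 12.65
tcp_pos: [0.5134, 0.0764, 0.2771]
eef_rot: [1.0, -0.028, 0.004, -0.0]
wrist_force: [-0.5, 0.4, 0.6]
finger_gap: -0.0001
seat [ 0.4823 -0.0495  0.1076] 0.45
cam_axis [ 0.5982 -0.0356  0.0665] 0.56
lever_knob [ 0.4832 -0.0476  0.1093] 0.72
pad [ 0.6008  0.0157 -0.0025] 0.86
pad [ 0.414  -0.03    0.0213] 0.42
```

View pics/wrist4.png

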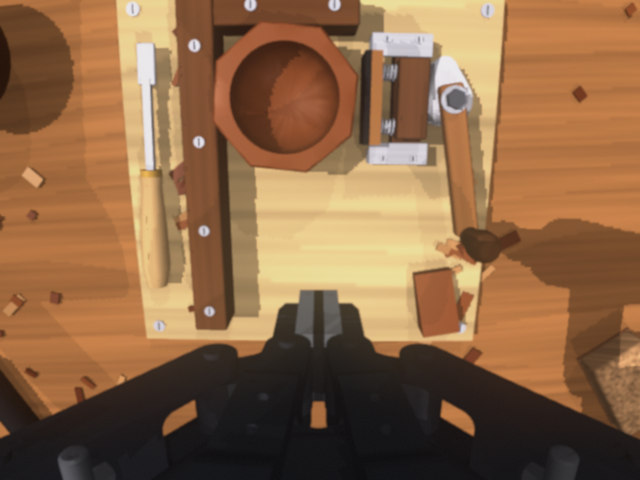

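Run:
```python
from h import *
import json
p=json.load(open('w4.json'));s=json.load(open('s4.json'))
im=cv2.imread('pics/wrist4.png')
c=im[0:190,170:370];cv2.imwrite('pics/c4.png',cv2.resize(c,None,fx=3,fy=3,interpolation=cv2.INTER_CUBIC))
# overlay: rim octagon home for seat/yaw
o=cv2.resize(im,None,fx=1,fy=1)
for n,uv,z in [('cav',(285,97),.073),('fence0',(214,35),.058),('fence1',(228,327),.058),('stopR',(358,26),.058),('stopL',(215,24),.058),('bolt',(456,98),.069),('knob',(478,243),.108)]: print(n,ray(p,uv,z,s).round(4))
```

```text
cav [0.6068 0.098  0.073 ]
fence0 [0.6589 0.1516 0.058 ]
fence1 [0.4105 0.1665 0.058 ]
stopR [0.6587 0.0386 0.058 ]
stopL [0.6671 0.1501 0.058 ]
bolt [ 0.6    -0.0351  0.069 ]
knob [ 0.4924 -0.0415  0.108 ]
```

View pics/c4.png

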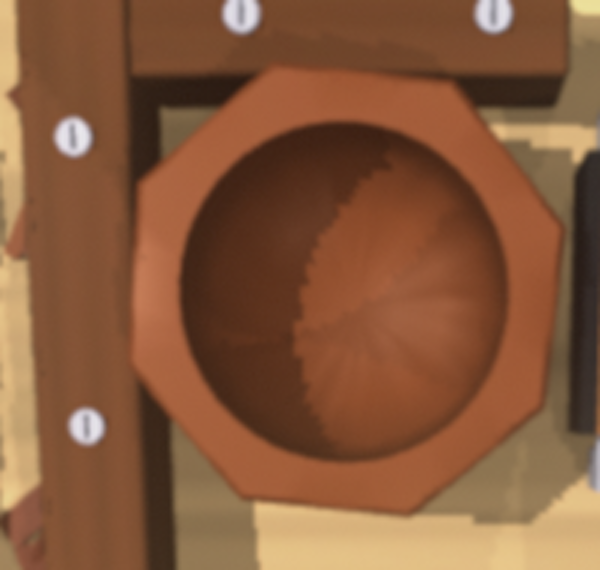

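The blank is in the corner but turned about 5° clockwise from flat: its top edge runs from crop (275, 65) to (455, 82) against a level stop edge. A light push in +x on the outside at the fence-far corner of its -x face will square it.

```bash
python3 -m crank '[[0.006,0.001,0.05,0,0,0,0],[0.006,0.001,0.1,0,0,0,0],[0.006,0.001,0.15,0,0,0,0],[0.006,0.001,0.19,0,0,0,0],[0.006,0.001,0.215,0,0,0,0],[0.006,0.001,0.225,0,0,0,0],[0.009,0.001,0.225,0,0,0,0],[0.012,0.001,0.225,0,0,0,0],[0.015,0.001,0.225,0,0,0,0],[0.018,0.001,0.225,0,0,0,0]]'
python3 -m crank '[[0.002,0,0,0,0,0,0],[0.004,0,0,0,0,0,0],[0.005,0,0,0,0,0,0],[0.006,0,0,0,0,0,0]]'
```

```text
clock: 13.95
tcp_pos: [0.5327, 0.0745, 0.0497]
eef_rot: [1.0, -0.028, 0.002, -0.0]
wrist_force: [0.1, 0.0, 0.3]
finger_gap: 0.0001
clock: 14.35
tcp_pos: [0.537, 0.0742, 0.0478]
eef_rot: [1.0, -0.028, 0.0, -0.0]
wrist_force: [0.5, -0.0, -0.0]
finger_gap: 0.0
```

```bash
python3 -m crank '[[0.001,0,-0.003,0,0,0,0],[0.002,0,-0.003,0,0,0,0],[0.003,0,-0.003,0,0,0,0]]'
python3 -m crank '[[0.001,0,0,0,0,0,0],[0.002,0,0,0,0,0,0]]'
```

```text
clock: 14.65
tcp_pos: [0.54, 0.074, 0.051]
eef_rot: [1.0, -0.028, 0.0, -0.0]
wrist_force: [-0.5, -0.6, 0.4]
finger_gap: -0.0003
clock: 14.85
tcp_pos: [0.5406, 0.0737, 0.0503]
eef_rot: [1.0, -0.027, -0.002, 0.0]
wrist_force: [-7.4, -0.8, 5.3]
finger_gap: -0.0003
```

```bash
python3 -m crank '[[0.001,0,0,0,0,0,0],[0.001,0,0,0,0,0,0]]'
python3 -m crank '[[-0.01,0,0,0,0,0,0],[-0.02,0,-0.03,0,0,0,0],[-0.02,0,-0.08,0,0,0,0],[-0.02,0,-0.13,0,0,0,0],[-0.02,0,-0.18,0,0,0,0],[-0.02,0,-0.225,0,0,0,0],[-0.02,0,-0.225,0,0,0,0],[-0.02,0,-0.225,0,0,0,0]]'
python3 - <<'E'
from h import *
s=sense();p=camera('wrist');save(p,'wrist5')
import json;json.dump({k:(np.array(v).tolist()) for k,v in p.items() if k not in('frame',)},open('w5.json','w'));json.dump({k:np.array(v).tolist() for k,v in s.items()},open('s5.json','w'))
im=cv2.imread('pics/wrist5.png')
c=im[0:190,170:370];cv2.imwrite('pics/c5.png',cv2.resize(c,None,fx=3,fy=3,interpolation=cv2.INTER_CUBIC))
E
```

```text
clock: 15.05
tcp_pos: [0.5408, 0.0735, 0.05]
eef_rot: [1.0, -0.027, -0.003, 0.001]
wrist_force: [-7.7, -1.9, 3.7]
finger_gap: 0.0002
clock: 15.85
tcp_pos: [0.5236, 0.0751, 0.2776]
eef_rot: [1.0, -0.028, 0.002, -0.0]
wrist_force: [-0.5, -0.2, -0.2]
finger_gap: 0.0001
```

View pics/c5.png

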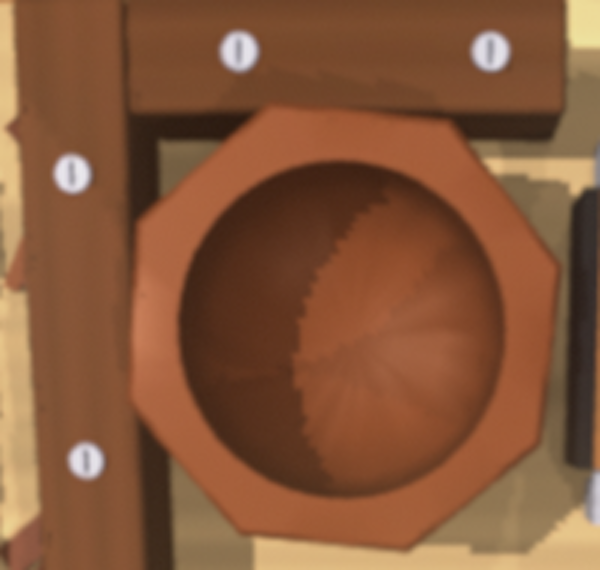

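View pics/wrist5.png

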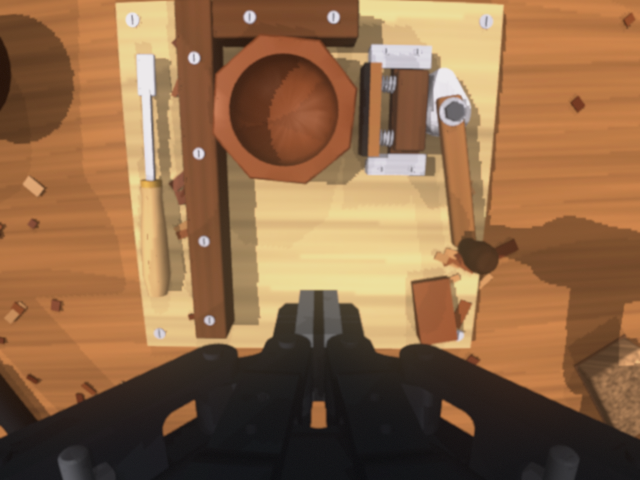

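Run:
```python
from h import *
import json
p=json.load(open('w5.json'));s=json.load(open('s5.json'))
g=lambda a,z: ray(p,(170+a[0]/3,a[1]/3),z,s)[:2]
C=[(270,105),(450,122),(558,267),(540,442),(408,549),(242,533),(132,395),(138,222)]
W=[g(c,.073) for c in C]
for i in range(8):
    d=W[(i+1)%8]-W[i]; print(W[i].round(4),round(np.linalg.norm(d)*1000,1),round(np.degrees(np.arctan2(d[1],d[0]))%45,1))
print(np.mean(W,0))
a,b=g((128,108),.058),g((562,108),.058);d=b-a;print('stop',a,b,np.degrees(np.arctan2(d[1],d[0]))%45)
a,b=ray(p,(213.5,42),.058,s),ray(p,(228,338),.058,s);d=b-a;print('fence',a,b,np.degrees(np.arctan2(d[1],d[0]))%45)
```

```text
[0.6623 0.1124] 45.2 36.4
[0.6556 0.0678] 44.5 35.1
[0.6192 0.0421] 44.2 36.8
[0.5754 0.0484] 44.7 35.8
[0.5492 0.0847] 44.5 36.3
[0.556  0.1287] 45.5 34.3
[0.5936 0.1543] 43.3 37.0
[0.6365 0.1483] 44.2 35.7
[0.60599389 0.09834502]
stop [0.66753642 0.15153485] [0.6605873 0.0382294] 41.49039853677516
fence [0.66300416 0.15130925 0.058     ] [0.40817471 0.16671752 0.058     ] 41.53982286448678
```

The blank is still 5.5° off because friction jams that push. I'll grip the -x rim wall instead (one finger inside, one outside), which gives direct control of yaw, then turn it square and press it home at constant height.

```bash
python3 -m crank '[[0.034,-0.033,0,0,0,-0.15,50],[0.034,-0.033,0,0,0,-0.3,50],[0.034,-0.033,0,0,0,-0.45,50],[0.034,-0.033,0.02,0,0,-0.6,50],[0.034,-0.033,0.05,0,0,-0.75,50],[0.034,-0.033,0.09,0,0,-0.9,50],[0.034,-0.033,0.12,0,0,-1.05,50],[0.034,-0.033,0.12,0,0,-1.2,50],[0.034,-0.033,0.12,0,0,-1.35,50],[0.034,-0.033,0.12,0,0,-1.475,50]]'
python3 - <<'E'
from h import *
s=sense();p=camera('wrist');save(p,'wrist6');m=R.from_quat(s['eef_rot']).as_matrix();print(s['tcp_pos'],m.round(3),s['finger_gap'])
d=np.array([.5596,.1058,.066])-s['tcp_pos'];print(m.T@d)
E
```

```text
clock: 16.9
tcp_pos: [0.5567, 0.106, 0.1522]
eef_rot: [0.757, 0.654, -0.002, -0.002]
wrist_force: [-0.7, 0.1, -0.7]
finger_gap: 0.0426
[0.55666777 0.10601392 0.15218654] [[ 0.145  0.989 -0.005]
 [ 0.989 -0.145 -0.   ]
 [-0.001 -0.005 -1.   ]] 0.042607115064603865
[0.00029551 0.00339239 0.08616942]
```

View pics/wrist6.png

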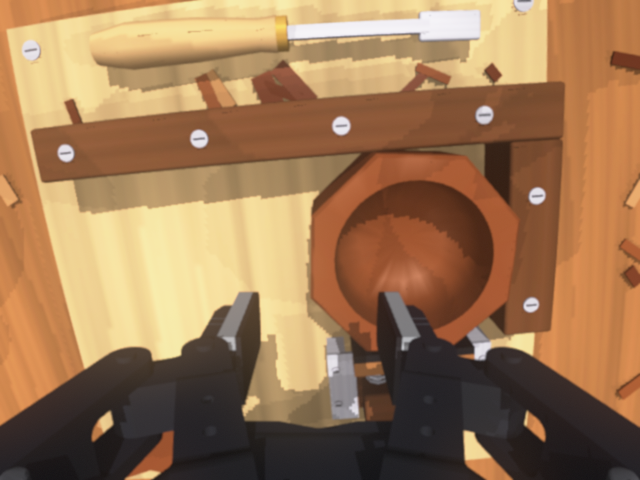

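```bash
python3 -m crank '[[0,0.003,0.03,0,0,0,50],[0,0.003,0.06,0,0,0,50],[0,0.003,0.08,0,0,0,50],[0,0.003,0.086,0,0,0,50],[0,0.003,0.086,0,0,0,50]]'
python3 - <<'E'
from h import *
s=sense();p=camera('wrist');save(p,'wrist7')
E
```

```text
clock: 17.45
tcp_pos: [0.5599, 0.1055, 0.0674]
eef_rot: [0.759, 0.651, -0.002, -0.001]
wrist_force: [-0.6, 0.7, 0.6]
finger_gap: 0.0428
```

View pics/wrist7.png

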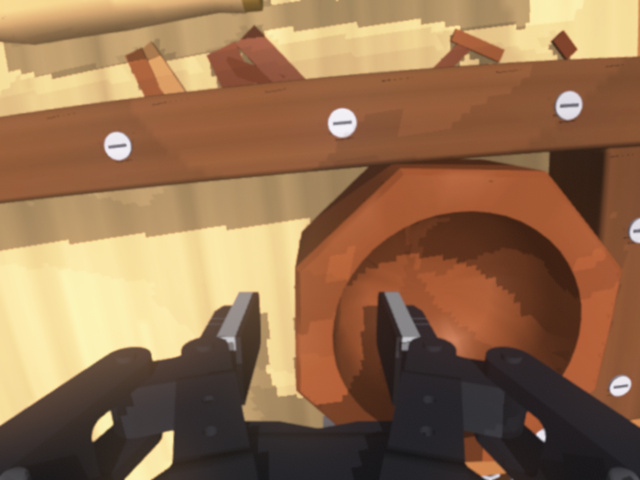

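The fingers straddle the wall (fingers at x = 240 and 395, wall 297 to 335). I'll close them.

```bash
python3 -m crank '[[0,0,0,0,0,0,30],[0,0,0,0,0,0,22],[0,0,0,0,0,0,18],[0,0,0,0,0,0,15],[0,0,0,0,0,0,10],[0,0,0,0,0,0,10]]'
```

```text
clock: 18.1
tcp_pos: [0.5593, 0.106, 0.0707]
eef_rot: [0.759, 0.652, -0.002, -0.002]
wrist_force: [-10.6, -0.1, 7.4]
finger_gap: 0.0128
```

```bash
python3 -m crank '[[-0.003,-0.003,0,0,0,0,10],[-0.006,-0.006,0,0,0,0,10],[-0.008,-0.006,0,0,0,-0.03,10],[-0.008,-0.006,0,0,0,-0.06,10],[-0.008,-0.006,0,0,0,-0.096,10],[-0.008,-0.006,0,0,0,-0.096,10]]'
python3 - <<'E'
from h import *
s=sense();p=camera('wrist');save(p,'wrist8');m=R.from_quat(s['eef_rot']).as_matrix();print(m.round(3))
E
```

```text
clock: 18.7
tcp_pos: [0.5552, 0.0983, 0.0707]
eef_rot: [0.726, 0.688, 0.0, 0.001]
wrist_force: [-0.3, -0.8, 2.8]
finger_gap: 0.0124
[[ 0.055  0.999  0.002]
 [ 0.999 -0.055 -0.   ]
 [-0.     0.002 -1.   ]]
```

View pics/wrist8.png

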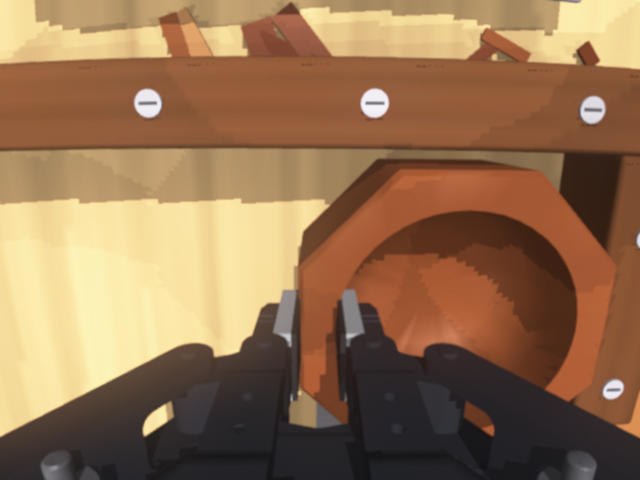

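The blank is now square to the fence: its top edge (390,170) to (535,172) is parallel to the fence edge at row 150. I'll push it home.

```bash
python3 -m crank '[[0,0.002,0,0,0,0,10],[0.002,0.004,0,0,0,0,10],[0.003,0.005,0,0,0,0,10],[0.004,0.006,0,0,0,0,10]]'
python3 -m crank '[[0.001,0.001,0,0,0,0,10],[0.001,0.001,0,0,0,0,10]]'
```

```text
clock: 19.15
tcp_pos: [0.5603, 0.1014, 0.0706]
eef_rot: [0.726, 0.687, -0.002, 0.0]
wrist_force: [-6.5, -4.9, 9.4]
finger_gap: 0.0125
clock: 19.35
tcp_pos: [0.5604, 0.1016, 0.0706]
eef_rot: [0.726, 0.687, -0.003, -0.0]
wrist_force: [-9.4, -7.2, 11.7]
finger_gap: 0.0124
```

```bash
python3 -m crank '[[0.001,0.0005,0,0,0,0,10],[0.001,0.0005,0,0,0,0,10]]'
python3 - <<'E'
from h import *
s=sense();p=camera('wrist');save(p,'wrist9')
E
```

```text
clock: 19.55
tcp_pos: [0.5604, 0.1019, 0.0707]
eef_rot: [0.727, 0.687, -0.004, -0.0]
wrist_force: [-11.8, -8.7, 12.9]
finger_gap: 0.0125
```

View pics/wrist9.png

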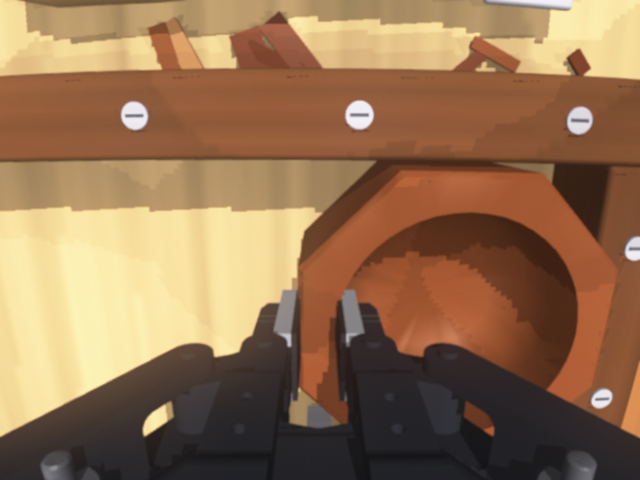

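```bash
python3 -m crank '[[0,0,0,0,0,0,30],[0,0,0,0,0,0,45],[0,0,0,0,0,0,45],[0,0,-0.03,0,0,0,45],[0,0,-0.08,0,0,0,45],[-0.03,-0.01,-0.13,0,0,0,45],[-0.06,-0.02,-0.18,0,0,0,45],[-0.06,-0.02,-0.21,0,0,0,45],[-0.06,-0.02,-0.21,0,0,0,45],[-0.06,-0.02,-0.21,0,0,0,45]]'
python3 - <<'E'
from h import *
s=sense();p=camera('wrist');save(p,'wrist10')
import json;json.dump({k:(np.array(v).tolist()) for k,v in p.items() if k not in('frame',)},open('w10.json','w'));json.dump({k:np.array(v).tolist() for k,v in s.items()},open('s10.json','w'))
for l in('blank','seat','cam_axis','lever_knob'):
  for r in mark_of(p,l)[:2]: print(l,w(p,r['at'],s).round(4),r['score'])
E
```

```text
clock: 20.6
tcp_pos: [0.5399, 0.0453, 0.2816]
eef_rot: [0.726, 0.687, 0.001, 0.001]
wrist_force: [1.2, -0.3, -0.5]
finger_gap: 0.0383
blank [0.6074 0.0966 0.0175] 0.85
cam_axis [ 0.6047 -0.0374  0.0652] 0.78
lever_knob [ 0.4847 -0.0499  0.1078] 0.74
lever_knob [ 0.4128 -0.0297  0.0189] 0.57
```

View pics/wrist10.png

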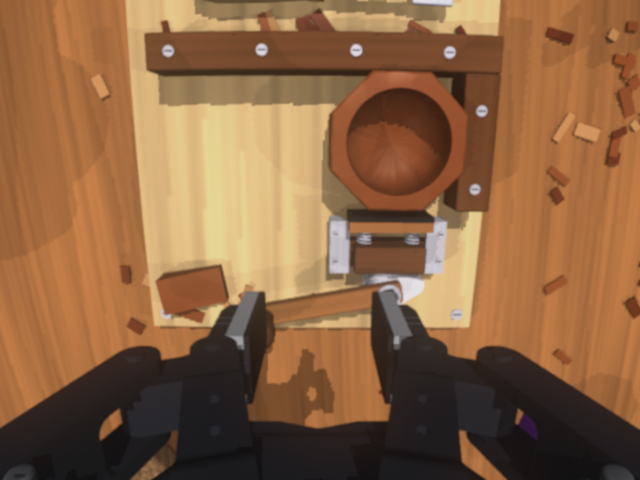

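The blank is flat in the corner (wrist 398, 140). Next is the lever: turn the tool so the jaws open tangentially, and come over the knob.

```bash
python3 -m crank '[[-0.02,-0.01,0,0,0,0.15,50],[-0.05,-0.03,0,0,0,0.3,50],[-0.08,-0.049,0,0,0,0.45,50],[-0.097,-0.049,0,0,0,0.6,50],[-0.097,-0.049,0,0,0,0.75,50],[-0.097,-0.049,0.03,0,0,0.9,50],[-0.097,-0.049,0.06,0,0,1.05,50],[-0.097,-0.049,0.1,0,0,1.2,50],[-0.097,-0.049,0.12,0,0,1.35,50],[-0.097,-0.049,0.12,0,0,1.41,50]]'
python3 - <<'E'
from h import *
s=sense();p=camera('wrist');save(p,'wrist11');m=R.from_quat(s['eef_rot']).as_matrix();print(m.round(3),s['tcp_pos'])
for r in mark_of(p,'lever_knob')[:2]: 
  q=w(p,r['at'],s);print(q.round(4),r['score'],(m.T@(q-s['tcp_pos'])).round(4))
p=camera('top');save(p,'top11')
for n in('lever_knob','cam_axis'):
  for r in mark_of(p,n)[:2]: print(n,w(p,r['at']).round(4),r['score'])
E
```

```text
clock: 21.85
tcp_pos: [0.4814, -0.0477, 0.1538]
eef_rot: [0.999, 0.051, -0.005, -0.002]
wrist_force: [-0.2, -0.2, 0.1]
finger_gap: 0.0426
[[ 0.995  0.102 -0.01 ]
 [ 0.102 -0.995  0.003]
 [-0.01  -0.004 -1.   ]] [ 0.48139782 -0.0476831   0.15376033]
[ 0.4811 -0.0536  0.1074] 0.84 [-0.0004  0.0061  0.0463]
cam_axis [ 0.6365 -0.0269  0.0433] 0.74
cam_axis [ 0.601  -0.0373  0.0687] 0.66
```

View pics/wrist11.png

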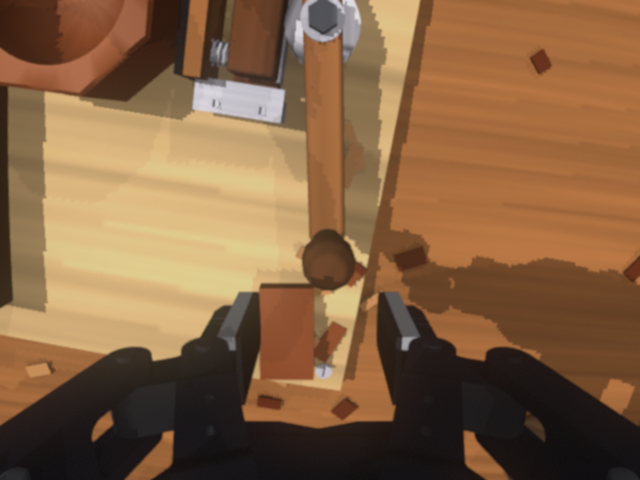

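Run:
```python
from h import *
s=sense();p=camera('wrist');m=R.from_quat(s['eef_rot']).as_matrix()
k=ray(p,(329,264),.108,s);b=ray(p,(323,17),.069,s);print(k,b,np.linalg.norm((k-b)[:2]),m.T@(k-s['tcp_pos']))
d=k-b;print(np.arctan2(-d[1],-d[0]))
```

```text
[ 0.49135028 -0.05218848  0.108     ] [ 0.60474601 -0.0372268   0.069     ] 0.11437851246289896 [0.00583417 0.00412764 0.05197202]
0.1311844171687096
```

```bash
python3 -m crank '[[0.006,0.004,0.02,0,0,0,50],[0.006,0.004,0.045,0,0,0,50],[0.006,0.004,0.06,0,0,0,50],[0.006,0.004,0.07,0,0,0,50],[0.006,0.004,0.07,0,0,0,42],[0.006,0.004,0.07,0,0,0,42]]'
python3 - <<'E'
from h import *
s=sense();p=camera('wrist');save(p,'wrist12');m=R.from_quat(s['eef_rot']).as_matrix();print(m.round(3),s['tcp_pos'])
E
```

```text
clock: 22.75
tcp_pos: [0.4916, -0.0522, 0.0904]
eef_rot: [0.999, 0.053, 0.0, 0.0]
wrist_force: [0.1, -0.2, -0.5]
finger_gap: 0.0359
[[ 0.994  0.106  0.001]
 [ 0.106 -0.994 -0.   ]
 [ 0.001  0.    -1.   ]] [ 0.49164749 -0.05219852  0.0904227 ]
```

View pics/wrist12.png

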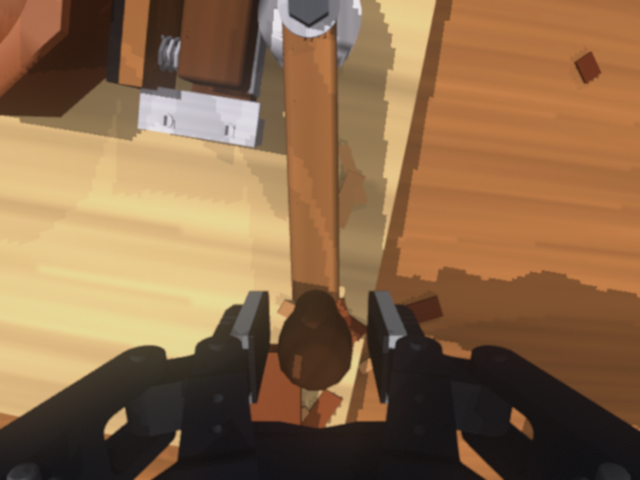

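```bash
cat > arc.py <<'E'
from h import *
import sys
def arc(psis,A=(.601,-.0365),Rt=.113,pos=None,z=None):
    s=sense();m=R.from_quat(s['eef_rot']).as_matrix();pos=s['tcp_pos'] if pos is None else pos
    y0=np.arctan2(m[1,0],m[0,0]);print('yaw0',y0,s['tcp_pos'],'psi of tcp',np.arctan2(A[1]-pos[1],A[0]-pos[0]))
    for ps in psis:
        q=np.array([A[0]-Rt*np.cos(ps),A[1]-Rt*np.sin(ps),z]); d=m.T@(q-pos)
        print('[%.4f,%.4f,%.4f,0,0,%.3f,33]'%(*d,-(ps-y0)),end=',')
    print()
E
python3 -c "
from arc import *
arc([.12,.2,.3,.4,.5,.6,.7,.8],z=.084)"
```

```text
yaw0 0.10592940824637923 [ 0.49198716 -0.05229643  0.09090164] psi of tcp 0.14390264713440948
[-0.0029,-0.0026,0.0069,0,0,-0.014,33],[-0.0024,0.0064,0.0069,0,0,-0.094,33],[-0.0008,0.0176,0.0069,0,0,-0.194,33],[0.0019,0.0286,0.0069,0,0,-0.294,33],[0.0057,0.0392,0.0069,0,0,-0.394,33],[0.0106,0.0494,0.0070,0,0,-0.494,33],[0.0164,0.0591,0.0070,0,0,-0.594,33],[0.0232,0.0681,0.0070,0,0,-0.694,33],
```

```bash
python3 -m crank '[[-0.003,0,0.007,0,0,-0.02,33],[-0.002,0.006,0.007,0,0,-0.09,33],[-0.001,0.017,0.007,0,0,-0.19,33],[0.002,0.028,0.007,0,0,-0.29,33],[0.006,0.039,0.007,0,0,-0.39,33],[0.0105,0.049,0.007,0,0,-0.49,33],[0.0105,0.049,0.007,0,0,-0.49,33]]'
python3 -c "
from arc import *
arc([.7,.8,.9,1,1.1,1.2,1.3],z=.084)
p=camera('wrist');save(p,'wrist13')"
```

```text
clock: 23.5
tcp_pos: [0.5072, -0.1005, 0.083]
eef_rot: [0.956, 0.293, 0.0, 0.0]
wrist_force: [0.3, -0.0, -0.4]
finger_gap: 0.0283
yaw0 0.5952430068382051 [ 0.50716432 -0.10050101  0.08297868] psi of tcp 0.5985799625505088
[0.0012,0.0114,-0.0010,0,0,-0.105,33],[0.0029,0.0226,-0.0010,0,0,-0.205,33],[0.0058,0.0335,-0.0010,0,0,-0.305,33],[0.0097,0.0441,-0.0010,0,0,-0.405,33],[0.0147,0.0543,-0.0010,0,0,-0.505,33],[0.0206,0.0639,-0.0010,0,0,-0.605,33],[0.0275,0.0728,-0.0010,0,0,-0.705,33],
```

View pics/wrist13.png

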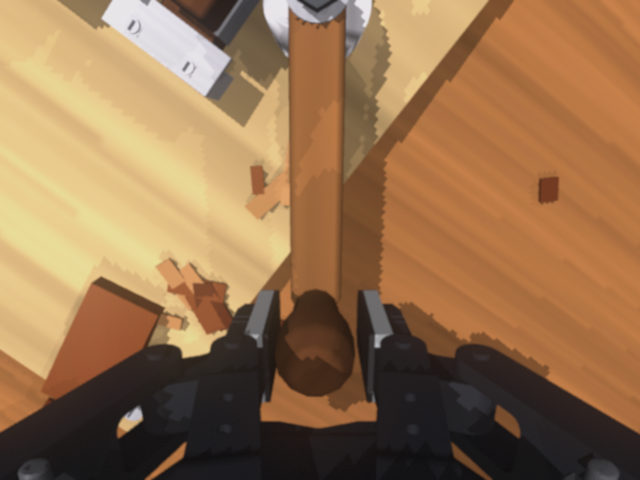

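The lever is following, with the knob caged at (317, 345). I'll keep swinging.

```bash
python3 -m crank '[[0.001,0.011,0,0,0,-0.105,33],[0.003,0.0225,0,0,0,-0.205,33],[0.006,0.0335,0,0,0,-0.305,33],[0.010,0.044,0,0,0,-0.405,33],[0.015,0.0545,0,0,0,-0.505,33],[0.015,0.0545,0,0,0,-0.505,33]]'
python3 -c "
from arc import *
arc([1.2,1.3,1.4,1.48,1.515,1.53],z=.083)
p=camera('wrist');save(p,'wrist14')"
```

```text
clock: 24.15
tcp_pos: [0.5499, -0.1365, 0.0827]
eef_rot: [0.853, 0.522, -0.0, -0.0]
wrist_force: [-1.1, -0.9, 1.0]
finger_gap: 0.0282
yaw0 1.0994667694893614 [ 0.54989068 -0.13645485  0.08267734] psi of tcp 1.0981305097619973
[-0.0002,0.0115,-0.0003,0,0,-0.101,33],[0.0015,0.0227,-0.0003,0,0,-0.201,33],[0.0043,0.0336,-0.0003,0,0,-0.301,33],[0.0073,0.0421,-0.0003,0,0,-0.381,33],[0.0089,0.0458,-0.0003,0,0,-0.416,33],[0.0096,0.0473,-0.0003,0,0,-0.431,33],
```

View pics/wrist14.png

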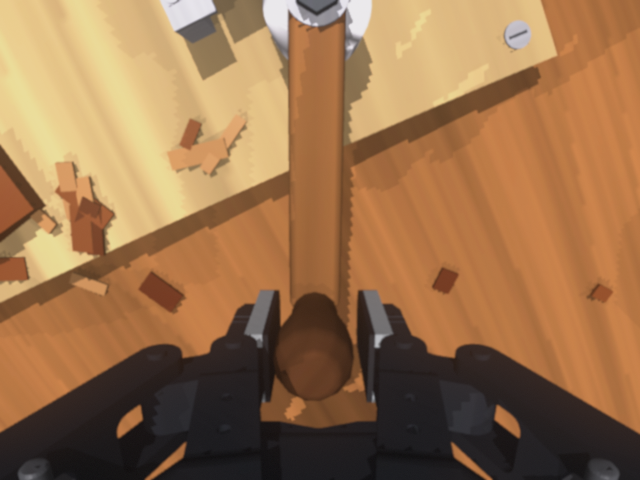

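```bash
python3 -m crank '[[0,0.0115,0,0,0,-0.1,33],[0.0015,0.0225,0,0,0,-0.2,33],[0.004,0.0335,0,0,0,-0.3,33],[0.007,0.042,0,0,0,-0.38,33],[0.009,0.046,0,0,0,-0.42,33],[0.0095,0.047,0,0,0,-0.43,33],[0.0095,0.047,0,0,0,-0.43,33]]'
python3 -c "
from arc import *
arc([1.515,1.53],z=.083)
s=sense();p=camera('wrist');save(p,'wrist15')
p=camera('top');save(p,'top15')
im=cv2.imread('pics/top15.png')[180:330,220:420];cv2.imwrite('pics/c15.png',cv2.resize(im,None,fx=4,fy=4,interpolation=cv2.INTER_CUBIC))
"
```

```text
clock: 24.9
tcp_pos: [0.5953, -0.1484, 0.0824]
eef_rot: [0.722, 0.692, -0.0, -0.001]
wrist_force: [-3.1, 1.6, 0.3]
finger_gap: 0.0285
yaw0 1.5291936015462035 [ 0.59531529 -0.14839411  0.08235174] psi of tcp 1.520035641337981
[-0.0010,-0.0006,-0.0006,0,0,0.014,33],[-0.0010,0.0011,-0.0007,0,0,-0.001,33],
```

View pics/wrist15.png

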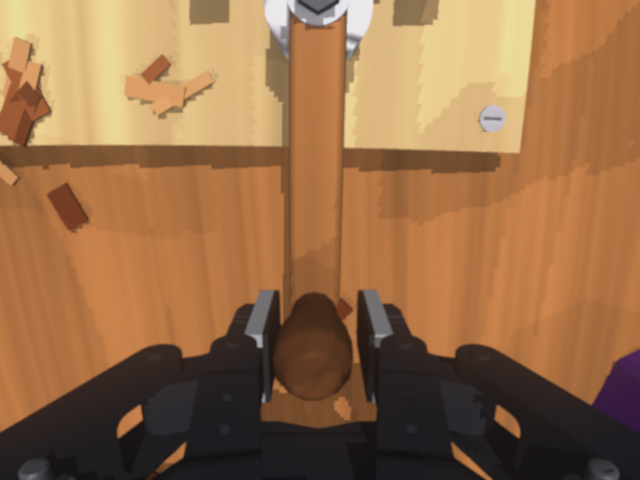

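View pics/c15.png

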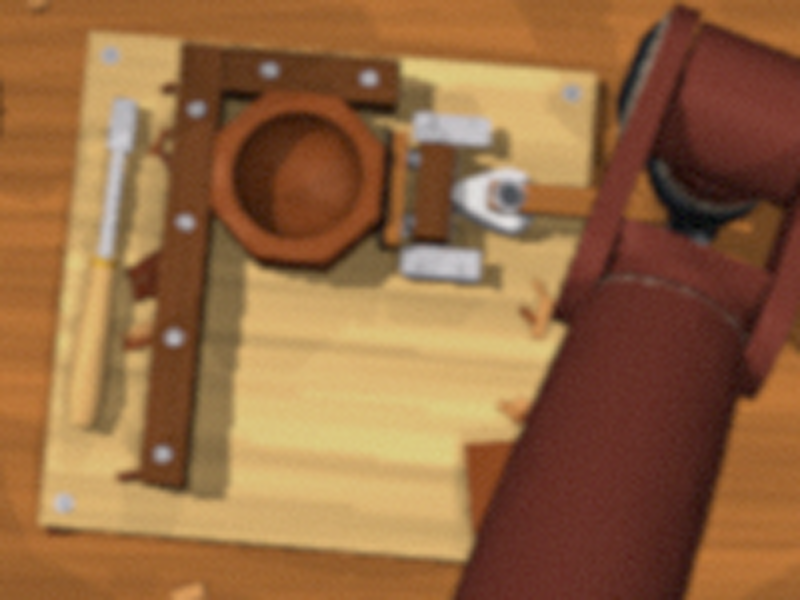

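The pad is on the blank and the lever is square to the board's edge within about 1° (wrist 317; board edge rows 147 to 152). I'll release and rise.

```bash
python3 -m crank '[[0,0,0,0,0,0,45],[0,0,0,0,0,0,60],[0,0,0,0,0,0,60],[0,0,-0.03,0,0,0,60],[0,0,-0.08,0,0,0,60],[-0.02,0,-0.13,0,0,0,60],[-0.05,0,-0.18,0,0,0,60],[-0.08,0,-0.2,0,0,0,60],[-0.08,0,-0.2,0,0,0,60],[-0.08,0,-0.2,0,0,0,60]]'
python3 - <<'E'
from h import *
s=sense();p=camera('wrist');save(p,'wrist16')
import json;json.dump({k:(np.array(v).tolist()) for k,v in p.items() if k not in('frame',)},open('w16.json','w'));json.dump({k:np.array(v).tolist() for k,v in s.items()},open('s16.json','w'))
p=camera('top');save(p,'top16')
im=cv2.imread('pics/top16.png')[180:330,220:420];cv2.imwrite('pics/c16.png',cv2.resize(im,None,fx=4,fy=4,interpolation=cv2.INTER_CUBIC))
E
```

```text
clock: 26.0
tcp_pos: [0.5931, -0.23, 0.2838]
eef_rot: [0.722, 0.692, 0.001, 0.001]
wrist_force: [-0.5, 0.7, -0.4]
finger_gap: 0.0511
```

View pics/wrist16.png

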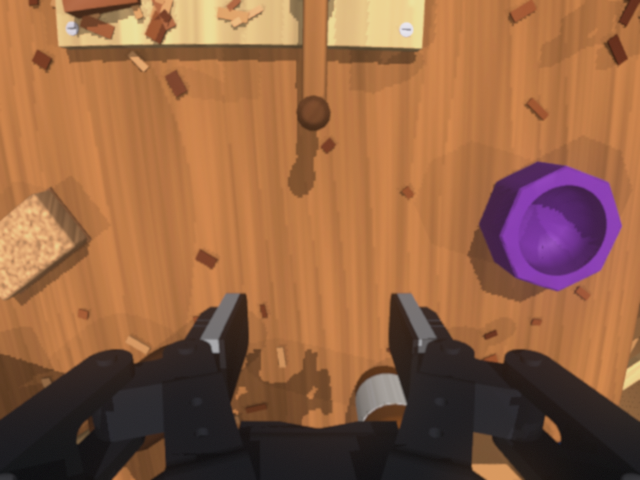

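View pics/c16.png

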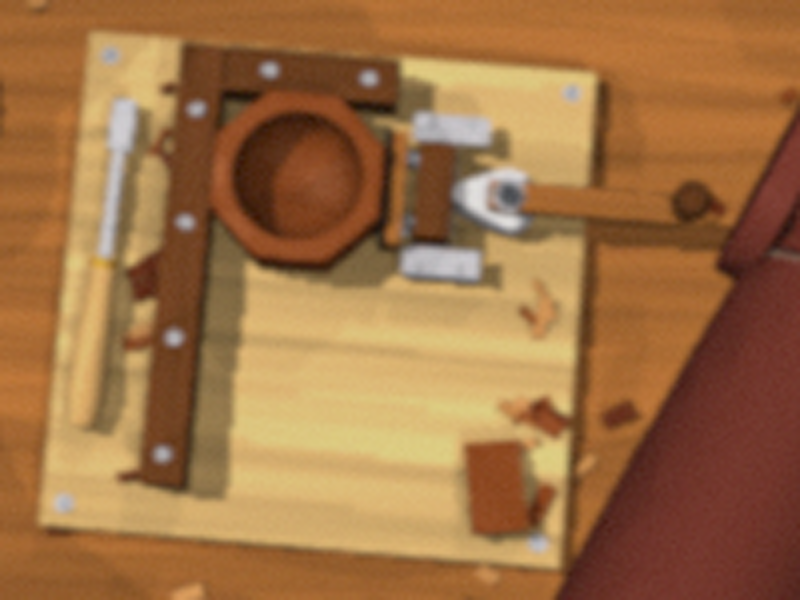

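The lever holds straight back. One closer check of how the blank sits.

```bash
python3 -m crank '[[0.25,-0.074,0,0,0,0,60],[0.25,-0.074,0,0,0,0,60],[0.25,-0.074,0,0,0,0,60],[0.25,-0.074,0,0,0,0,60],[0.25,-0.074,0,0,0,0,60],[0.25,-0.074,0,0,0,0,60],[0.25,-0.074,0,0,0,0,60],[0.25,-0.074,0,0,0,0,60],[0.25,-0.074,0,0,0,0,60]]'
python3 - <<'E'
from h import *
s=sense();p=camera('wrist');save(p,'wrist17')
import json;json.dump({k:(np.array(v).tolist()) for k,v in p.items() if k not in('frame',)},open('w17.json','w'));json.dump({k:np.array(v).tolist() for k,v in s.items()},open('s17.json','w'))
for r in mark_of(p,'blank')[:1]: print(w(p,r['at'],s).round(4))
im=cv2.imread('pics/wrist17.png')
c=im[20:330,280:510];cv2.imwrite('pics/c17.png',cv2.resize(im[0:200,300:500],None,fx=3,fy=3,interpolation=cv2.INTER_CUBIC))
E
```

```text
clock: 27.0
tcp_pos: [0.529, 0.0225, 0.2821]
eef_rot: [0.722, 0.692, -0.0, -0.0]
wrist_force: [-0.4, 0.1, -0.9]
finger_gap: 0.0512
[ 8.134e-01 -2.604e-01 -4.000e-04]
```

View pics/wrist17.png

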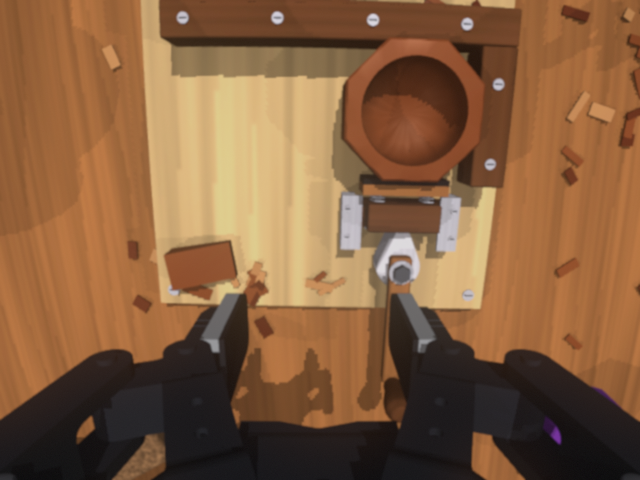

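View pics/c17.png

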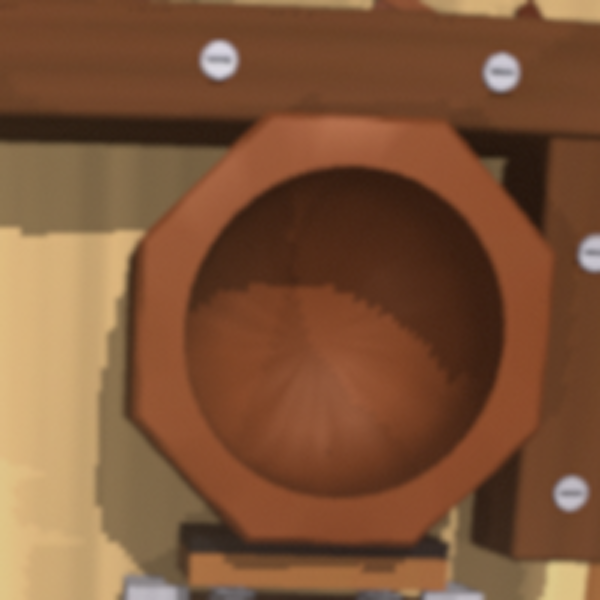

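Run:
```python
from h import *
import json
p=json.load(open('w17.json'));s=json.load(open('s17.json'))
g=lambda a,z: ray(p,(300+a[0]/3,a[1]/3),z,s)[:2]
C=[(268,117),(447,122),(554,248),(540,415),(412,543),(246,543),(129,415),(140,243)]
W=np.array([g(c,.073) for c in C])
for i in range(8):
    d=W[(i+1)%8]-W[i];print(W[i].round(4),round(np.degrees(np.arctan2(d[1],d[0]))%45,1))
y=-.0575;Rb=np.array([[np.cos(y),-np.sin(y)],[np.sin(y),np.cos(y)]])
B=lambda q:np.array(q)@Rb
c=B(W.mean(0));f=[B(ray(p,u,.058,s)[:2]) for u in((162,37),(518,45))];st=[B(ray(p,u,.058,s)[:2]) for u in((483,46),(472,185))]
print('centre',c,'fence',f,'stop',st, 'cav',B(g((345,331),.073)))
b,k=ray(p,(401,272),.069,s),ray(p,(398,400),.108,s)
print('lever dir board',B(k[:2])-B(b[:2]))
```

```text
[0.5881 0.1551] 42.2
[0.634  0.1529] 42.5
[0.6628 0.1213] 42.2
[0.6608 0.0786] 44.4
[0.6269 0.0454] 43.0
[0.5815 0.047 ] 41.3
[0.5508 0.0821] 39.6
[0.5549 0.1254] 41.7
centre [0.60066828 0.13571181] fence [array([0.39924352, 0.19171944]), array([0.68552438, 0.19157702])] stop [array([0.65654212, 0.18931391]), array([0.65794664, 0.07702806])] cav [0.60107977 0.13641249]
lever dir board [-0.0022615 -0.1020465]
```

Blank centre to fence measures 55.5 mm and to stop about 56 mm (nominal 55), yaw within 1°, and the lever is straight back. I'll hand in.

```bash
python3 -c "
from cell import sign_off
print(sign_off())"
```

```text
the job is handed in; nothing more can be done
None
```

The blank is home in the corner and clamped, the lever points straight back, and I have handed the job in at about 27 s. `sign_off()` reported no verdict.

**What I did**
- I slid the blank along the fence into the corner with closed fingers inside its cavity. It arrived about 5.5° out of square.
- A push on the outside did not turn it, because friction jammed it. I gripped its -x rim wall instead, turned it square at constant height and pressed it against fence and stop.
- I swung the lever round with the knob held loosely between the fingers, then let go and moved clear.

**What the last checks showed**
- **Blank:** its centre is about 55.5 mm from the fence and about 56 mm from the end stop, against a nominal 55 mm for each. The x gap of about 1 mm is within what I can measure from the pictures. Its faces are square to the board within about 1°.
- **Cam and pad:** the lever is within about 0.03 rad of straight back, and it stayed there after release. The pad is seen against the blank. I could not measure the clamping force, so the 10 N is inferred from the cam position.
- **Other pieces:** I saw no shift in the gouge, the offcut or the sanding block. I did not check the mallet, adze, bowl and bottle again at the end, but the arm never came near them.
- **Disagreement:** in the last wrist picture the network's top answer for "blank" was the purple look-alike, so I used the octagon's corners measured by hand.

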